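# Open the counterweighted hold-down and load the die

### The job

Lift the cross handle of the bench press's counterweighted arm past its balance point and lay it back gently against the rubber stop, without letting it fall or squashing the rubber, so that it rests open by itself. Then stand the short steel die with the wide round foot fully home in the round nest under where the arm was, and leave the punch, the jar and the hammer alone.

Things in the scene. Friction and masses are not known exactly. Their poses are not given: they have to be found in the camera images.
- press: Grey cast bench press, fixed, placed and turned differently each time; origin on the bench under its hinge, axes as hinge. Base plate 130 (x) by 330 mm (y), 20 thick, y -145 to +185. A post (x 39 to 61, y -112 to -142 mm, 240 high) carries a lug with a level stop screw at x = 0, height 225 mm, its rubber tip (18 mm round) pointing to +y; the screw is set differently each time.
- hinge (a point): Centre of the arm's hinge, 110 mm above the bench, between two cheeks (to x +-28 mm, 15 mm above the axis). Axes: x along the hinge axis, y level from the hinge towards the nest and the closed arm's handle, z up.
- handle (a point): Grip point: centre of the wooden sleeve (16 mm thick, 48 long) on the -x half of the cross handle, 46 mm from the arm's middle; a like sleeve on the +x half. The handle is a round bar, 150 mm, parallel to the hinge axis; from the hinge it lies at y = 170 cos(q), z = 170 sin(q) mm, q being presser. The frame turns with the arm (y outwards along it). Beam 22 wide, 16 mm thick.
- weight: Round iron counterweight (48 mm wide, 44 mm long along the hinge axis) on a stem above the hinge end of the arm, turning with it; origin at its centre, with the arm closed 80 mm above the hinge. Its mass differs each time.
- presser (a joint): Arm angle (rad): 0 closed, level; grows as the handle goes up and over the hinge. Takes 3 to 5 N at the handle at first, none at the balance point (0.8 to 1.3, varies); beyond it falls open by itself, with up to 4 N, unless held back; little friction. It rests on the rubber stop somewhere from 1.48 to 2.22, as the screw is set: feel for it; let go 0.05 rad early, it strikes hard.
- buffer (a joint): How far the rubber tip of the stop is squashed (m), 0 when free. Stiffness 3 N/mm; the resting arm alone squashes it 0.3 to 2 mm; more than 4 mm (12 N) is too much, and so is an arm that lands on it faster than 0.4 rad/s (70 mm/s at the handle).
- nest (a point): Centre of the floor of the round nest, a socket 45 mm wide and 10 mm deep with a slightly bevelled mouth, in a 64 mm square steel block on the press's base, 115 mm from the hinge in its +y direction; this floor is 28 mm above the bench, the block's top 38 mm. Axes as hinge.
- die_mid (a point): Middle of the steel die, half-way up (27 mm above its underside), z along its axis, up. Turned steel, 250 g: round foot 40 mm wide, 14 high; above it a round shank 22 mm thick up to 54 mm height. It stands on the bench in one of three places in a row along x, about 105 mm apart, the punch and the jar in the others. In the nest it has 2.5 mm of play all round.
- punch: Bystander: slender steel punch standing up, 70 mm high, 24 mm wide below with a thicker 32 mm head. Origin at the centre of its underside.
- jar: Bystander: small amber glass jar with a black cap, 44 mm wide, 55 mm high. Origin at the centre of its underside.
- hammer: Bystander: hammer with a wooden handle, 240 mm, lying on the bench on the press's -y side, nearer the robot. Origin at the centre of its underside.
Things that resemble listed ones, but are neither listed nor needed, are in the scene too. What is shaped like the part that bears die_mid but pink or purple is not meant.

How it is judged:
By the outcome, as a careful person would: the job done as asked, in the order asked, and still so for the second after the job is handed in, with the robot touching nothing.
It also fails if it takes over 72 s, if anything falls off the work surface, if the arm or the gripper's body presses on something with over 40 N, if the wrist force passes 120 N, or if a joint passes its speed limit or range.

### The arm

A 7-joint arm with a two-finger parallel gripper is mounted at the origin on the work surface. World frame = base frame: x ahead of the robot, y to its left, z up, the work surface at z = 0. Lengths are in m, angles in rad, forces in N, time in s.
With the tool pointing down it reaches from about 0.4 to 0.75 m from the base axis. Payload 19.5 kg.
Tool frame: the origin (TCP) lies on the mounting face of the last link; the fingertips stand 173 mm ahead of it and the grasp point (between the pads) lies 155 mm ahead of it (ctrl.tcp_to_grasp is the distance from the TCP to the grasp point, in m); z points along the fingers, y is the direction in which the jaws open and shut (so a half turn about z gives the same grasp; the last joint's range is limited). The gripper opens to 85 mm and grips with 20 to 120 N. Pads are 22 mm wide; open, the fingers measure 114 mm over their backs; the gripper's body (76 mm by 85 mm) begins 54 mm behind the grasp point. The pads swing forward as they close: fully open they stand 13 mm farther back than shut.
Start: joints at [1.199, 0.707, -0.028, 1.485, 0.022, 0.951, -0.075], TCP at [0.186, -0.544, 0.405] pointing down, gripper open.
Joint ranges: [-2.71, 2.71], [-0.32, 2.16], [-1.57, 1.52], [0, 2.45], [-1.46, 4.6], [0, 2.02], [-2.83, 2.83]. Speed limits (rad/s): [1.89, 1.89, 2.57, 2.57, 3.01, 3.01, 3.01].

### API

Orientations are given as [roll, pitch, yaw] about the fixed x, y, z axes, in that order (R = Rz(yaw) Ry(pitch) Rx(roll)).
In Python, from bench import status, cams, ctrl gives the robot as it stands. The module is installed in compiled form; this text tells all that it offers.
- The arm moves only by the tool send_rows, never from a script. Its argument "motion" is a list of rows, each a list of 6 numbers: the shift along the tool's x, y, z in mm, then the turn, a rotation vector about the tool's x, y, z in rad. In form: [[x, y, z, ax, ay, az], ...]. A call has 1 to 5 rows; each row shifts and turns the commanded pose from where the row before left it, along the tool's axes as they then stand; what a row does not reach is not made up. A row lasts 1/10 s, in which the tool goes at most 50 mm and 8.59 degrees, less where a joint would pass 70% of its speed; a pose out of reach is approached as far as the arm can. A call with a gripper value outside its range is refused whole. "claw" is the finger opening in mm, from 0 to 85.4, set as the call begins (left out, the last holds). The fingers move at their own pace and stop on an object; the grip force is fixed at half the most. Time passes only in rows, so rows that do not move let the fingers close. It gives the time, the measured TCP pose, the force and the opening at its end, in the units of the state.
- status.get_state(): the state, without advancing time (a new reading comes with each control period).
- cams.grab_frame(name): name is "side" or "top"; returns a dict with "frame" (400x640x3 uint8, red, green, blue), "fx", "fy", "cx", "cy" (pixels), "dist" ([k1, k2, p1, p2, k3] as OpenCV has them; the pictures are not rectified), "R" (3x3) and "t" (3): a world point X has camera coordinates R X + t. Camera axes: x right, y down, z forward; pixel columns grow to the right and rows downward; lengths in m; the calibration is good to about 2 mm. A picture is of the moment at which its call begins. There is no depth.
- ctrl.finish_job(): hands the job in, once; it reports no verdict.
The state is a dict: "clock": time; "qpos": joint angles; "joint_vel": joint speeds; "joint_torque": joint torques, N m; "eef_pos": TCP position; "ee_rot": TCP orientation; "contact_force": force on the tool from outside, world axes, zero at the start; "wrist_torque": the same for the moment, N m; "gripper_width": opening from 0.0 (shut) to 1.0 (fully open).
Only numpy, scipy, OpenCV 4.12 (cv2) and the standard library are available. Lean on these libraries where they do the work, as an engineer would, in place of code of your own. Each camera call takes 0.05 s, during which the arm holds its last target. There are 200 camera calls.

## Working session

There is one attempt and no reset: what is moved stays moved. The work goes in short steps, Python scripts to look and compute and a tool call to move; the robot and the scene stay as the last step left them, time stands still between calls to the robot, and variables do not carry over. Pictures are saved under pics/ and viewed, about 8 in all and at most 12, crops included, and the job is handed in when it is done.

Besides the shell and the picture viewer there is one more tool, called after "Emit:" as name([rows], argument=value, ...), one row to a line, values as JSON. send_rows: Moves the arm, as the interface text tells. Its arguments: {"type":"object","properties":{"motion":{"type":"array"},"claw":{"type":"number"}},"required":["motion"]}

```bash
mkdir -p pics
cat > h.py <<'E'
import numpy as np,cv2,sys
from bench import status,cams,ctrl
def grab(n,save=None):
    f=cams.grab_frame(n)
    if save: cv2.imwrite('pics/'+save+'.png',f['frame'][:,:,::-1])
    return f
def K(f): return np.array([[f['fx'],0,f['cx']],[0,f['fy'],f['cy']],[0,0,1.]])
def ray(f,uv):
    p=cv2.undistortPoints(np.array([[uv]],float),K(f),np.array(f['dist']))[0,0]
    R=np.array(f['R']);t=np.array(f['t']); return -R.T@t, R.T@np.array([p[0],p[1],1.])
def plane(f,uv,z):
    c,d=ray(f,uv); return c+d*(z-c[2])/d[2]
def two(f1,u1,f2,u2):
    c1,d1=ray(f1,u1);c2,d2=ray(f2,u2);s=np.linalg.lstsq(np.c_[d1,-d2],c2-c1,rcond=None)[0]
    a=c1+s[0]*d1;b=c2+s[1]*d2; return (a+b)/2,np.linalg.norm(a-b)
def proj(f,X):
    R=np.array(f['R']);return cv2.projectPoints(np.array(X,float).reshape(-1,3),cv2.Rodrigues(R)[0],np.array(f['t'],float),K(f),np.array(f['dist']))[0][:,0]
E
python3 - <<'E'
from h import *
np.set_printoptions(precision=4,suppress=True)
for n in('side','top'):
    f=grab(n,n+'0'); print(n,-np.array(f['R']).T@f['t'],f['R'],f['fx'],f['dist'])
print(status.get_state())
E
```

```text
side [0.3755 0.5625 0.783 ] [[-0.9703 -0.2411  0.0191]
 [-0.1876  0.7003 -0.6887]
 [ 0.1527 -0.6719 -0.7248]] 368.9532345354828 [-0.0188  0.      0.      0.      0.    ]
top [ 0.2831 -0.0557  1.4005] [[-0.0153 -0.9995 -0.029 ]
 [-0.9814  0.0206 -0.1909]
 [ 0.1914  0.0256 -0.9812]] 510.3080315187739 [0.0521 0.     0.     0.     0.    ]
{'clock': 0.1, 'qpos': array([ 1.1993,  0.707 , -0.0276,  1.485 ,  0.022 ,  0.9509, -0.0755]), 'joint_vel': array([-0.0016, -0.003 ,  0.0002, -0.0005, -0.0004, -0.0008, -0.0012]), 'joint_torque': array([  0.0031, -88.4296,   1.2366, -23.6458,   0.017 ,   0.0051,
         0.    ]), 'eef_pos': array([ 0.1862, -0.5439,  0.4043]), 'ee_rot': array([-3.1406,  0.    ,  0.3298]), 'contact_force': array([-0.0025,  0.1429, -0.2161]), 'wrist_torque': array([ 0.0432,  0.0448, -0.0043]), 'gripper_width': 1.0026892359031907}
```

View pics/side0.png

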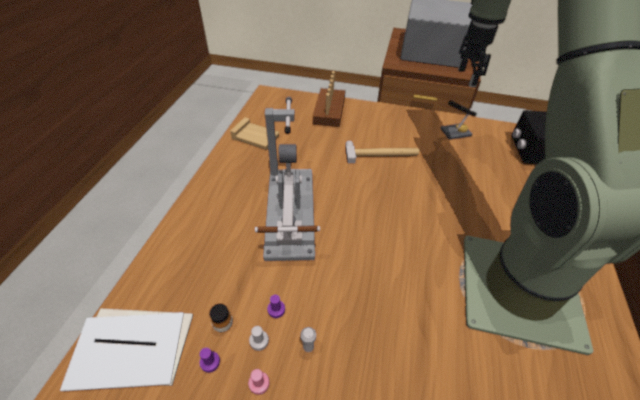

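View pics/top0.png

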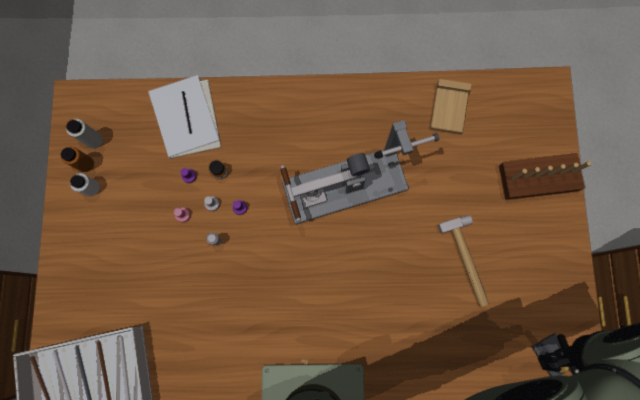

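Side view: the press is at (290,200), the handle bar runs (257,229)–(319,229), and the hammer is at (380,153). Die candidates are grey wide-foot (258,338), grey round-headed punch (308,338), purple (276,306) and (208,360), pink (258,382), and jar (220,318). I choose the grey one at side (258,338), top (211,203). I'll check it in a close crop and measure the press.

Run:
```python
import cv2,numpy as np
s=cv2.imread('pics/side0.png');t=cv2.imread('pics/top0.png')
a=cv2.resize(t[120:230,270:450],None,fx=4.4,fy=4.4,interpolation=cv2.INTER_CUBIC)[:, :800]
cv2.imwrite('pics/c1.png',a)
b=cv2.resize(s[215:400,190:340],None,fx=3,fy=3,interpolation=cv2.INTER_CUBIC)
d=cv2.resize(t[150:250,165:265],None,fx=3.4,fy=3.4,interpolation=cv2.INTER_CUBIC)
c=np.zeros((560,800,3),np.uint8);c[:b.shape[0],:b.shape[1]]=b;c[:d.shape[0],455:455+d.shape[1]]=d
cv2.imwrite('pics/c2.png',c)
```

```text
(no output)
```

View pics/c1.png

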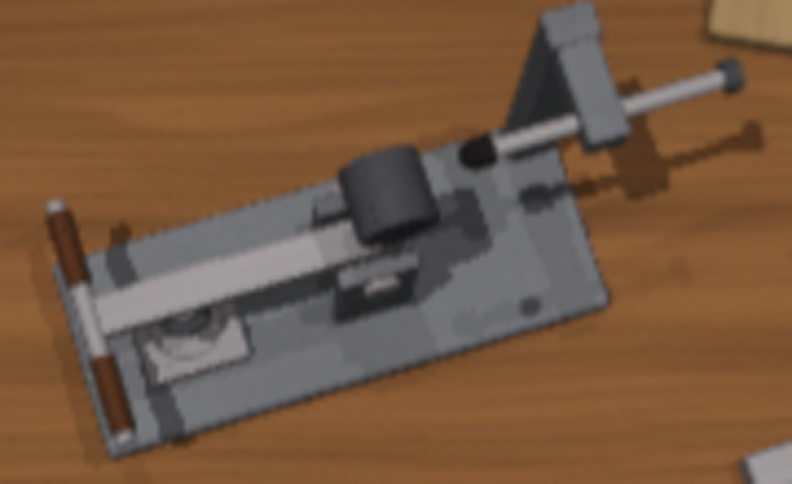

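View pics/c2.png

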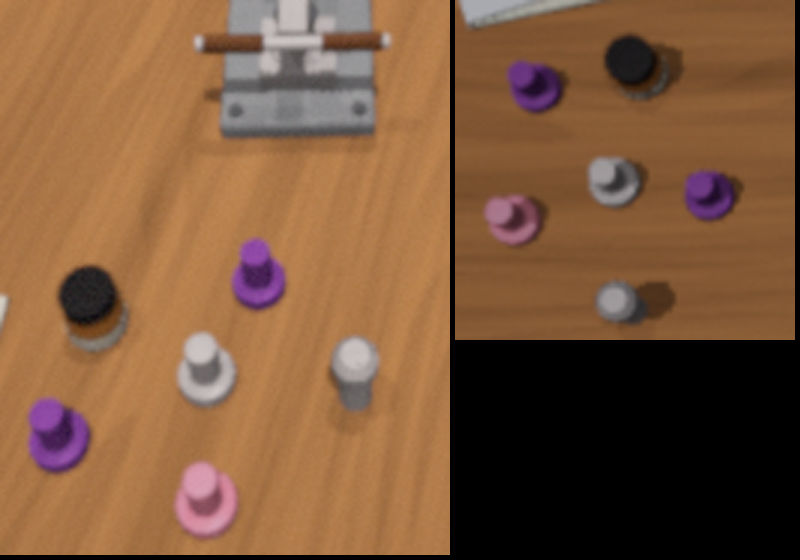

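The crops confirm the plain grey die, with a wide foot and slim shank, at top (211,203) and side (258,338). The handle ends in c1 are (57,207) and (123,437). Plate corners are (112,452), (607,300) and about (56,262).

```bash
cat > m.py <<'E'
from h import *
np.set_printoptions(precision=4,suppress=True)
s=grab('side');t=grab('top')
T=lambda u,v:(u/4.4+270-.4,v/4.4+120-.4)
S=lambda u,v:(u/3+190-.35,v/3+215-.35)
D=lambda u,v:((u-455)/3.4+165-.35,v/3.4+150-.35)
A,e=two(t,T(57,207),s,S(199,43));B,e2=two(t,T(123,437),s,S(386,40))
print('handle +x',A,e,'-x',B,e2,np.linalg.norm(A-B),'mid',(A+B)/2)
c=[plane(t,T(*p),.02) for p in((56,262),(112,452),(607,300))];print('corners',c,np.linalg.norm(c[1]-c[0]),np.linalg.norm(c[2]-c[1]))
sc=[plane(s,S(*p),.02) for p in((222,122),(374,124))];print('side corners',sc)
ax=c[0]-c[1];print('yaw of x axis', np.arctan2(ax[1],ax[0]),'y edge',np.arctan2(*(c[1]-c[2])[[1,0]])-np.pi/2,'handle',np.arctan2(*(A-B)[[1,0]]))
print('die top',two(t,D(605,173),s,S(202,345)))
print('die foot centre z.014', plane(t,D(615,181),.014),plane(s,S(206,368),.014))
print('punch',two(t,D(617,300),s,S(355,358)), 'jar',two(t,D(632,62),s,S(88,294)))
print('purple2',plane(t,D(710,195),.014))
print('rubber',plane(t,T(477,153),.225),'screw',plane(t,T(730,75),.225))
E
python3 m.py
```

```text
handle +x [0.6394 0.0653 0.1097] 0.00037407943069105924 -x [0.499  0.0269 0.1123] 0.001001503055118648 0.14553430568505044 mid [0.5692 0.0461 0.111 ]
corners [array([0.6283, 0.0744, 0.02  ]), array([0.5057, 0.0398, 0.02  ]), array([ 0.5959, -0.2715,  0.02  ])] 0.12743372811462436 0.32412828108002256
side corners [array([0.6259, 0.0736, 0.02  ]), array([0.5031, 0.0433, 0.02  ])]
yaw of x axis 0.27536116563544155 y edge 0.282129986310494 handle 0.26663993361660965
die top (array([0.5656, 0.2714, 0.0509]), np.float64(0.0006202965464637832))
die foot centre z.014 [0.5662 0.2719 0.014 ] [0.5668 0.272  0.014 ]
punch (array([0.4617, 0.2574, 0.059 ]), np.float64(0.0008399550318480286)) jar (array([0.6589, 0.2535, 0.0439]), np.float64(0.0012512943550107543))
purple2 [0.5529 0.1939 0.014 ]
rubber [ 0.6326 -0.1736  0.225 ] screw [ 0.6729 -0.3115  0.225 ]
```

```bash
cat > g.py <<'E'
from h import *
from scipy.spatial.transform import Rotation as Ro, Slerp
YAW=0.273; xh=np.array([np.cos(YAW),np.sin(YAW),0]); yh=np.array([-xh[1],xh[0],0]); zh=np.array([0,0,1.])
H=np.array([0.6155,-0.1180,0.110]); L=.155
def Rt(tilt,yaw=YAW): return Ro.from_euler('xyz',[np.pi,0,yaw])*Ro.from_rotvec([tilt,0,0])
def hp(q,dx=-.046): return H+dx*xh+.17*(np.cos(q)*yh+np.sin(q)*zh)
def pose(P,R,back=0): return P-(L+back)*R.apply([0,0,1]),R
def cur():
    s=status.get_state(); return np.array(s['eef_pos']),Ro.from_euler('xyz',s['ee_rot'])
def out(ps,c=5):
    r=[]
    for (p,R),(p2,R2) in zip(ps,ps[1:]):
        r.append([round(float(v),1)+0. for v in R.inv().apply(p2-p)*1000]+[round(float(v),3)+0. for v in (R.inv()*R2).as_rotvec()])
    for i in range(0,len(r),c): print(str(r[i:i+c]).replace(' ',''))
def line(a,b,n):
    S=Slerp([0,1],Ro.concatenate([a[1],b[1]])); return [(a[0]+(b[0]-a[0])*k,S(k)) for k in np.linspace(0,1,n+1)]
E
python3 - <<'E'
from g import *
np.set_printoptions(precision=4,suppress=True)
a=cur();R=Rt(-.7);b=pose(hp(0),R,.08);print(hp(0),b[0]);b=(b[0]+[0,0,.0],b[1])
out(line(a,b,20))
E
```

```text
[0.5254 0.0333 0.11  ] [0.4845 0.1791 0.2897]
[[25.8,-29.4,5.8,-0.035,-0.001,0.003],[25.7,-29.6,4.7,-0.035,-0.001,0.003],[25.7,-29.8,3.6,-0.035,-0.001,0.003],[25.6,-30.0,2.6,-0.035,-0.001,0.003],[25.5,-30.2,1.5,-0.035,-0.001,0.003]]
[[25.4,-30.3,0.4,-0.035,-0.001,0.003],[25.3,-30.3,-0.7,-0.035,-0.001,0.003],[25.3,-30.3,-1.8,-0.035,-0.001,0.003],[25.2,-30.3,-2.9,-0.035,-0.001,0.003],[25.1,-30.3,-4.0,-0.035,-0.001,0.003]]
[[25.0,-30.2,-5.0,-0.035,-0.001,0.003],[24.9,-30.1,-6.1,-0.035,-0.001,0.003],[24.8,-29.9,-7.2,-0.035,-0.001,0.003],[24.7,-29.7,-8.3,-0.035,-0.001,0.003],[24.7,-29.5,-9.3,-0.035,-0.001,0.003]]
[[24.6,-29.2,-10.4,-0.035,-0.001,0.003],[24.5,-28.9,-11.4,-0.035,-0.001,0.003],[24.4,-28.5,-12.4,-0.035,-0.001,0.003],[24.3,-28.1,-13.5,-0.035,-0.001,0.003],[24.2,-27.7,-14.5,-0.035,-0.001,0.003]]
```

Emit:
send_rows([
  [25.8,-29.4,5.8,-0.035,-0.001,0.003],
  [25.7,-29.6,4.7,-0.035,-0.001,0.003],
  [25.7,-29.8,3.6,-0.035,-0.001,0.003],
  [25.6,-30.0,2.6,-0.035,-0.001,0.003],
  [25.5,-30.2,1.5,-0.035,-0.001,0.003],
], claw=50)

```text
clock: 0.7
eef_pos: [0.261, -0.3619, 0.3758]
ee_rot: [2.965, 0.003, 0.314]
contact_force: [1.7, -0.6, -0.5]
gripper_width: 0.585
```

Emit:
send_rows([
  [25.4,-30.3,0.4,-0.035,-0.001,0.003],
  [25.3,-30.3,-0.7,-0.035,-0.001,0.003],
  [25.3,-30.3,-1.8,-0.035,-0.001,0.003],
  [25.2,-30.3,-2.9,-0.035,-0.001,0.003],
  [25.1,-30.3,-4.0,-0.035,-0.001,0.003],
])

```text
clock: 1.2
eef_pos: [0.3276, -0.2049, 0.351]
ee_rot: [2.815, 0.006, 0.3]
contact_force: [0.8, -0.8, -1.2]
gripper_width: 0.585
```

Emit:
send_rows([
  [25.0,-30.2,-5.0,-0.035,-0.001,0.003],
  [24.9,-30.1,-6.1,-0.035,-0.001,0.003],
  [24.8,-29.9,-7.2,-0.035,-0.001,0.003],
  [24.7,-29.7,-8.3,-0.035,-0.001,0.003],
  [24.7,-29.5,-9.3,-0.035,-0.001,0.003],
])

```text
clock: 1.7
eef_pos: [0.3956, -0.0413, 0.3294]
ee_rot: [2.659, 0.006, 0.285]
contact_force: [0.1, -0.4, -0.7]
gripper_width: 0.589
```

Emit:
send_rows([
  [24.6,-29.2,-10.4,-0.035,-0.001,0.003],
  [24.5,-28.9,-11.4,-0.035,-0.001,0.003],
  [24.4,-28.5,-12.4,-0.035,-0.001,0.003],
  [24.3,-28.1,-13.5,-0.035,-0.001,0.003],
  [24.2,-27.7,-14.5,-0.035,-0.001,0.003],
])

```text
clock: 2.2
eef_pos: [0.4701, 0.1411, 0.3068]
ee_rot: [2.484, 0.003, 0.271]
contact_force: [-0.3, -0.1, -0.9]
gripper_width: 0.591
```

Run:
```python
from g import *
np.set_printoptions(precision=4,suppress=True)
s=status.get_state();print(s['clock'],s['qpos'],s['eef_pos'],s['ee_rot'],s['contact_force'],s['gripper_width'])
b=pose(hp(0),Rt(-.7));print(b[0]);out(line(cur(),b,5))
f=grab('side','side1')
cv2.imwrite('pics/side1c.png',cv2.resize(f['frame'][120:320,180:380,::-1],None,fx=2.9,fy=2.9,interpolation=cv2.INTER_CUBIC))
print(proj(f,hp(0)))
```

```text
2.2 [-0.9899  1.0501  1.011   1.9109 -0.3318  0.5399 -1.3141] [0.4701 0.1411 0.3068] [2.4835 0.0028 0.2713] [-0.2898 -0.11   -0.8842] 0.5907433316353445
[0.4984 0.1295 0.2286]
[[4.9,-6.6,14.7,-0.008,0.001,0.0],[4.9,-6.7,14.6,-0.008,0.001,0.0],[4.9,-6.8,14.6,-0.008,0.001,0.0],[4.9,-7.0,14.5,-0.008,0.001,0.0],[4.8,-7.1,14.5,-0.008,0.001,0.0]]
[[306.5604 228.3435]]
```

View pics/side1c.png

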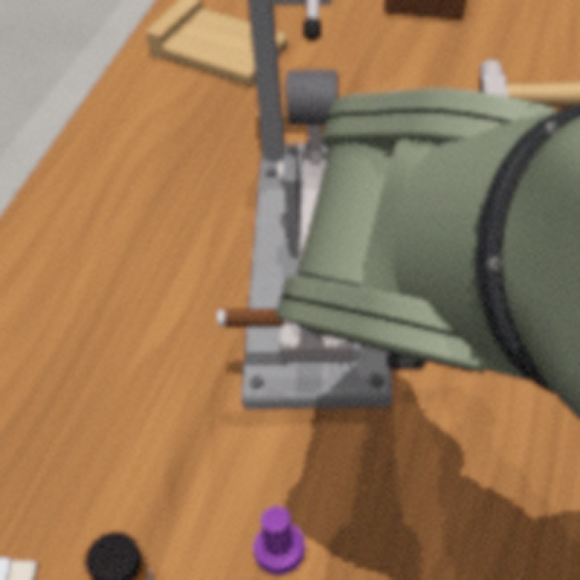

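The arm hides the handle in this view. The purple decoy is at about (277,545) in the crop, and the arm is clear of everything.

Emit:
send_rows([
  [0,0,0,0,0,0],
  [0,0,0,0,0,0],
  [0,0,0,0,0,0],
])

```text
clock: 2.55
eef_pos: [0.4697, 0.1381, 0.3074]
ee_rot: [2.486, 0.003, 0.269]
contact_force: [0.3, -0.5, -0.5]
gripper_width: 0.589
```

Run:
```python
from g import *
np.set_printoptions(precision=4,suppress=True)
s=status.get_state();print(s['clock'],s['qpos'],s['eef_pos'],s['ee_rot'],s['contact_force'])
out(line(cur(),pose(hp(0),Rt(-.7),.04),4))
out(line(pose(hp(0),Rt(-.7),.04),pose(hp(0),Rt(-.7)),5))
```

```text
2.55 [-0.9846  1.0464  1.0089  1.9156 -0.3312  0.5352 -1.3115] [0.4697 0.1381 0.3074] [2.4857 0.0028 0.2687] [ 0.3351 -0.4636 -0.5448]
[[6.4,-9.3,8.1,-0.011,0.001,0.0],[6.4,-9.4,8.0,-0.011,0.001,0.0],[6.3,-9.4,7.9,-0.011,0.001,0.0],[6.3,-9.5,7.8,-0.011,0.001,0.0]]
[[0.0,0.0,8.0,0.0,0.0,0.0],[0.0,0.0,8.0,0.0,0.0,0.0],[0.0,0.0,8.0,0.0,0.0,0.0],[0.0,0.0,8.0,0.0,0.0,0.0],[0.0,0.0,8.0,0.0,0.0,0.0]]
```

Emit:
send_rows([
  [6.4,-9.3,8.1,-0.011,0.001,0.0],
  [6.4,-9.4,8.0,-0.011,0.001,0.0],
  [6.3,-9.4,7.9,-0.011,0.001,0.0],
  [6.3,-9.5,7.8,-0.011,0.001,0.0],
  [0,0,0,0,0,0],
])

```text
clock: 3.05
eef_pos: [0.492, 0.1555, 0.2567]
ee_rot: [2.44, 0.002, 0.274]
contact_force: [-0.2, 0.0, 0.4]
gripper_width: 0.589
```

Run:
```python
from g import *
np.set_printoptions(precision=4,suppress=True)
s=status.get_state();print(s['clock'],s['qpos'],s['eef_pos'],s['ee_rot'],s['contact_force'])
b=pose(hp(0),Rt(-.7));out(line(cur(),b,4))
f=grab('top','t1')
cv2.imwrite('pics/t1c.png',cv2.resize(f['frame'][120:230,230:410,::-1],None,fx=4.4,fy=4.4,interpolation=cv2.INTER_CUBIC))
```

```text
3.05 [-0.9787  1.1704  0.9857  1.844  -0.3654  0.5246 -1.362 ] [0.492  0.1555 0.2567] [2.4398 0.0019 0.2736] [-0.1754  0.0055  0.4433]
[[-0.2,0.6,9.7,0.0,0.0,0.0],[-0.2,0.6,9.7,0.0,0.0,0.0],[-0.2,0.6,9.7,0.0,0.0,0.0],[-0.2,0.6,9.7,0.0,0.0,0.0]]
```

View pics/t1c.png

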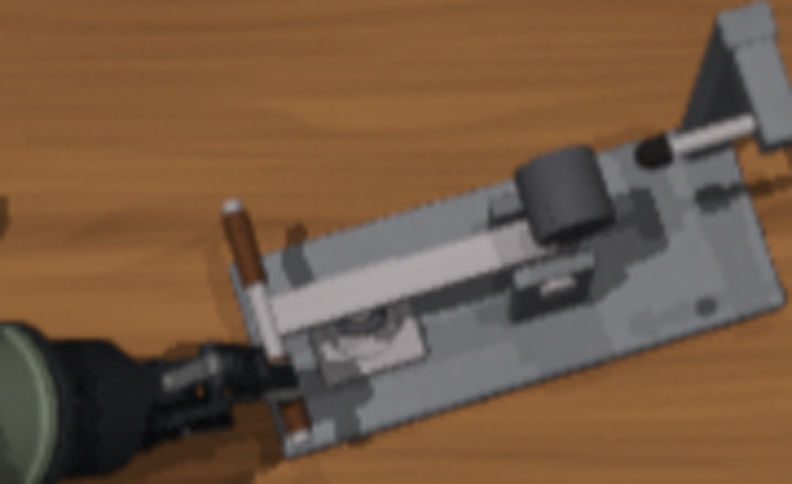

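The tool is lined up on the near (-x) sleeve at crop (285,395), so I'll advance and grip.

Emit:
send_rows([
  [-0.2,0.6,9.7,0,0,0],
  [-0.2,0.6,9.7,0,0,0],
  [-0.2,0.6,9.7,0,0,0],
  [-0.2,0.6,9.7,0,0,0],
  [0,0,0,0,0,0],
])

```text
clock: 3.6
eef_pos: [0.4982, 0.1278, 0.2299]
ee_rot: [2.441, 0.001, 0.271]
contact_force: [-0.5, -0.4, -0.4]
gripper_width: 0.585
```

Emit:
send_rows([
  [0,0,0,0,0,0],
  [0,0,0,0,0,0],
  [0,0,0,0,0,0],
  [0,0,0,0,0,0],
  [0,0,0,0,0,0],
], claw=10)

```text
clock: 4.1
eef_pos: [0.4977, 0.1308, 0.23]
ee_rot: [2.444, 0.001, 0.275]
contact_force: [-5.8, 14.7, -4.8]
gripper_width: 0.165
```

Run:
```python
from g import *
np.set_printoptions(precision=4,suppress=True)
s=status.get_state();print(s['clock'],s['qpos'],s['eef_pos'],s['ee_rot'],s['contact_force'],s['wrist_torque'],s['gripper_width'])
p,R=cur();print(p+R.apply([0,0,.155]),hp(0))
n=44;dq=.034;ps=[pose(hp(i*dq),Rt(-.7+.75*i*dq)) for i in range(n+1)]
out(ps); print(n*dq)
```

```text
4.1 [-0.917   1.1992  0.9344  1.8708 -0.3858  0.4291 -1.3405] [0.4977 0.1308 0.23  ] [2.4443 0.0006 0.2748] [-5.8059 14.6642 -4.8212] [ 3.8516  1.2889 -0.1243] 0.16516842486499553
[0.5247 0.035  0.1112] [0.5254 0.0333 0.11  ]
[[0.0,7.8,-4.3,0.026,0.0,0.0],[0.0,7.8,-4.3,0.025,0.0,0.0],[0.0,7.8,-4.2,0.025,0.0,0.0],[0.0,7.9,-4.2,0.025,0.0,0.0],[0.0,7.9,-4.2,0.025,0.0,0.0]]
[[0.0,7.9,-4.1,0.026,0.0,0.0],[0.0,8.0,-4.1,0.025,0.0,0.0],[0.0,8.0,-4.1,0.026,0.0,0.0],[0.0,8.0,-4.0,0.026,0.0,0.0],[0.0,8.1,-4.0,0.025,0.0,0.0]]
[[0.0,8.1,-4.0,0.026,0.0,0.0],[0.0,8.1,-3.9,0.026,0.0,0.0],[0.0,8.2,-3.9,0.025,0.0,0.0],[0.0,8.2,-3.9,0.026,0.0,0.0],[0.0,8.2,-3.8,0.026,0.0,0.0]]
[[0.0,8.3,-3.8,0.025,0.0,0.0],[0.0,8.3,-3.8,0.026,0.0,0.0],[0.0,8.3,-3.7,0.026,0.0,0.0],[0.0,8.4,-3.7,0.025,0.0,0.0],[0.0,8.4,-3.6,0.025,0.0,0.0]]
[[0.0,8.4,-3.6,0.026,0.0,0.0],[0.0,8.5,-3.6,0.025,0.0,0.0],[0.0,8.5,-3.5,0.025,0.0,0.0],[0.0,8.5,-3.5,0.026,0.0,0.0],[0.0,8.6,-3.4,0.025,0.0,0.0]]
[[0.0,8.6,-3.4,0.025,0.0,0.0],[0.0,8.6,-3.4,0.025,0.0,0.0],[0.0,8.6,-3.3,0.026,0.0,0.0],[0.0,8.7,-3.3,0.025,0.0,0.0],[0.0,8.7,-3.2,0.025,0.0,0.0]]
[[0.0,8.7,-3.2,0.026,0.0,0.0],[0.0,8.8,-3.2,0.025,0.0,0.0],[0.0,8.8,-3.1,0.025,0.0,0.0],[0.0,8.8,-3.1,0.026,0.0,0.0],[0.0,8.8,-3.0,0.026,0.0,0.0]]
[[0.0,8.9,-3.0,0.025,0.0,0.0],[0.0,8.9,-3.0,0.026,0.0,0.0],[0.0,8.9,-2.9,0.025,0.0,0.0],[0.0,8.9,-2.9,0.025,0.0,0.0],[0.0,9.0,-2.8,0.025,0.0,0.0]]
[[0.0,9.0,-2.8,0.026,0.0,0.0],[0.0,9.0,-2.7,0.026,0.0,0.0],[0.0,9.0,-2.7,0.025,0.0,0.0],[0.0,9.1,-2.7,0.026,0.0,0.0]]
1.496
```

Emit:
send_rows([
  [0,-2,0,0,0,0],
  [0,-1,0,0,0,0],
  [0,0,0,0,0,0],
])

```text
clock: 4.4
eef_pos: [0.4976, 0.1313, 0.2292]
ee_rot: [2.441, -0.001, 0.273]
contact_force: [-2.6, 3.3, 7.0]
gripper_width: 0.165
```

Emit:
send_rows([
  [0,7.8,-4.3,0.026,0,0],
  [0,7.8,-4.3,0.025,0,0],
  [0,7.8,-4.2,0.025,0,0],
  [0,7.9,-4.2,0.025,0,0],
  [0,7.9,-4.2,0.025,0,0],
])

```text
clock: 4.9
eef_pos: [0.5026, 0.1134, 0.2699]
ee_rot: [2.57, -0.0, 0.273]
contact_force: [2.2, 3.1, -6.8]
gripper_width: 0.164
```

Emit:
send_rows([
  [0,7.9,-4.1,0.026,0,0],
  [0,8.0,-4.1,0.025,0,0],
  [0,8.0,-4.1,0.026,0,0],
  [0,8.0,-4.0,0.026,0,0],
  [0,8.1,-4.0,0.025,0,0],
])

```text
clock: 5.4
eef_pos: [0.5091, 0.0899, 0.3075]
ee_rot: [2.698, -0.001, 0.273]
contact_force: [1.3, 7.4, -3.6]
gripper_width: 0.164
```

```bash
cat > st.py <<'E'
from g import *
np.set_printoptions(precision=4,suppress=True)
s=status.get_state();p,R=cur();G=p+R.apply([0,0,.155]);d=G-H;l=np.array([d@xh,d@yh,d@zh]);F=np.array(s['contact_force'])
q=np.arctan2(l[2],l[1]);c,n=np.cos(q),np.sin(q)
fl=np.array([F@xh,F@yh,F@zh])
print(s['clock'],'q',s['qpos'],'loc',l,'r',np.hypot(l[1],l[2]),'ang',q,'tilt',R.as_euler('xyz')[0]%(2*np.pi)-np.pi)
print('Fx',fl[0],'Frad',fl[1]*c+fl[2]*n,'Ftan',-fl[1]*n+fl[2]*c,'M',s['wrist_torque'],'w',s['gripper_width'])
E
python3 st.py
```

```text
5.4 q [-0.7443  0.9416  0.8077  1.8453 -0.3654  0.5303 -1.186 ] loc [-0.0463  0.1623  0.0575] r 0.1722334366167012 ang 0.3404407772382622 tilt -0.44354838155786513
Fx 3.2808847526467835 Frad 5.207598723971735 Ftan -5.700917227690166 M [2.5402 0.1811 0.3172] w 0.16419815394023962
```

Emit:
send_rows([
  [0,8.1,-4.0,0.026,0,0],
  [0,8.1,-3.9,0.026,0,0],
  [0,8.2,-3.9,0.025,0,0],
  [0,8.2,-3.9,0.026,0,0],
  [0,8.2,-3.8,0.026,0,0],
])

```text
clock: 5.9
eef_pos: [0.5172, 0.0608, 0.3414]
ee_rot: [2.827, -0.001, 0.273]
contact_force: [1.7, 6.9, -1.4]
gripper_width: 0.162
```

Emit:
send_rows([
  [0,8.3,-3.8,0.025,0,0],
  [0,8.3,-3.8,0.026,0,0],
  [0,8.3,-3.7,0.026,0,0],
  [0,8.4,-3.7,0.025,0,0],
  [0,8.4,-3.6,0.025,0,0],
])

```text
clock: 6.4
eef_pos: [0.5267, 0.027, 0.3703]
ee_rot: [2.954, -0.002, 0.274]
contact_force: [1.7, 11.8, 4.8]
gripper_width: 0.161
```

Emit:
send_rows([
  [0,8.4,-3.6,0.026,0,0],
  [0,8.5,-3.6,0.025,0,0],
  [0,8.5,-3.5,0.025,0,0],
  [0,8.5,-3.5,0.026,0,0],
  [0,8.6,-3.4,0.025,0,0],
])

```text
clock: 6.9
eef_pos: [0.5374, -0.0111, 0.3938]
ee_rot: [3.081, -0.003, 0.274]
contact_force: [4.9, 11.5, 4.0]
gripper_width: 0.164
```

Emit:
send_rows([
  [0,8.6,-3.4,0.025,0,0],
  [0,8.6,-3.4,0.025,0,0],
  [0,8.6,-3.3,0.026,0,0],
  [0,8.7,-3.3,0.025,0,0],
  [0,8.7,-3.2,0.025,0,0],
])

```text
clock: 7.4
eef_pos: [0.549, -0.0523, 0.4114]
ee_rot: [-3.076, -0.004, 0.274]
contact_force: [3.2, 11.6, 11.0]
gripper_width: 0.163
```

```bash
python3 st.py
```

```text
7.4 q [-0.2017  0.7196  0.508   1.5613 -0.4623  1.0066 -0.8317] loc [-0.0458  0.0913  0.1467] r 0.17282161103458282 ang 1.013894713368692 tilt 0.06572634689683365
Fx 6.244484699172712 Frad 14.8141569222934 Ftan -2.9466421015865425 M [ 3.0033 -0.7139 -0.024 ] w 0.1626021359167979
```

Emit:
send_rows([
  [0,8.2,-4.0,0.026,0,0],
  [0,8.3,-4.0,0.025,0,0],
  [0,8.8,-3.1,0.025,0,0],
  [0,8.8,-3.1,0.026,0,0],
  [0,8.8,-3.0,0.026,0,0],
])

```text
clock: 7.9
eef_pos: [0.5614, -0.0962, 0.4228]
ee_rot: [-2.951, -0.004, 0.272]
contact_force: [15.3, 2.3, -10.2]
gripper_width: 0.163
```

Emit:
send_rows([
  [0,8.9,-3.0,0.025,0,0],
  [0,8.9,-3.0,0.026,0,0],
  [0,8.9,-2.9,0.025,0,0],
  [0,8.9,-2.9,0.025,0,0],
  [0,9.0,-2.8,0.025,0,0],
])

```text
clock: 8.4
eef_pos: [0.574, -0.141, 0.4267]
ee_rot: [-2.825, -0.005, 0.272]
contact_force: [16.3, 3.6, -1.5]
gripper_width: 0.162
```

```bash
python3 st.py
python3 - <<'E'
from g import *
f=grab('side','side2');cv2.imwrite('pics/s2c.png',cv2.resize(f['frame'][60:260,200:400,::-1],None,fx=3,fy=3,interpolation=cv2.INTER_CUBIC))
t=grab('top');
for u in (458,462,466):
  d=plane(t,(u/4.4+269.6,157/4.4+119.6),.225)-H;print(u,d@xh,d@yh)
E
```

```text
8.4 q [ 0.0716  0.7853  0.4     1.3184 -0.5472  1.3294 -0.7069] loc [-0.0454  0.0373  0.1694] r 0.17340423961486015 ang 1.3541435746563597 tilt 0.31648928858771885
Fx 16.67012065578037 Frad -1.6387225012732975 Ftan 0.631653353123933 M [ 0.5955 -3.1615 -1.0017] w 0.16172232058893235
458 0.002363862341997174 -0.04764509389459983
462 0.001730342084459582 -0.04970638712538272
466 0.0010968914523280414 -0.05176731640745387
```

View pics/s2c.png

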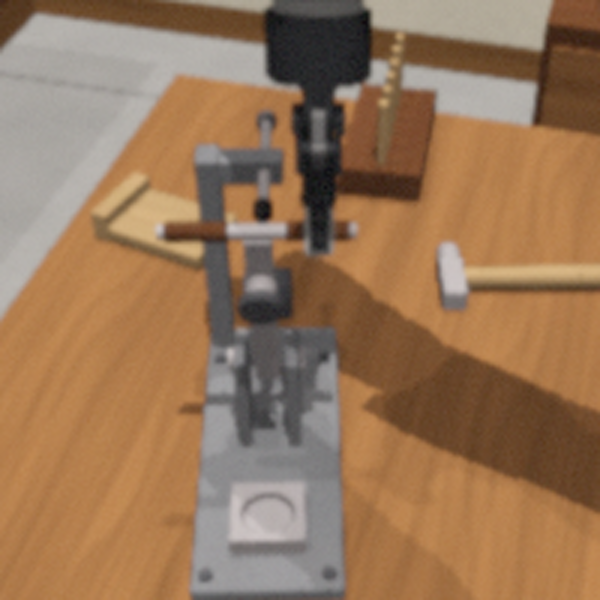

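The side view shows the arm raised to about 1.35 rad, the nest open and empty at crop (268,512), and the rubber tip at (262,208). My tip estimate puts the stop near 1.9 rad. I'll continue slower, easing off the x force.

Run:
```python
from g import *
qs=[1.36+.025*i for i in range(17)];out([pose(hp(q),Rt(.32+.75*(q-1.36))) for q in qs])
print('slow');qs=[1.76+.01*i for i in range(26)];out([pose(hp(q),Rt(.62+.75*(q-1.76))) for q in qs])
```

```text
[[0.0,6.6,-2.1,0.019,0.0,0.0],[0.0,6.6,-2.1,0.019,0.0,0.0],[0.0,6.6,-2.0,0.019,0.0,0.0],[0.0,6.6,-2.0,0.019,0.0,0.0],[0.0,6.6,-2.0,0.019,0.0,0.0]]
[[0.0,6.7,-2.0,0.019,0.0,0.0],[0.0,6.7,-1.9,0.019,0.0,0.0],[0.0,6.7,-1.9,0.019,0.0,0.0],[0.0,6.7,-1.9,0.019,0.0,0.0],[0.0,6.7,-1.9,0.019,0.0,0.0]]
[[0.0,6.7,-1.8,0.019,0.0,0.0],[0.0,6.7,-1.8,0.019,0.0,0.0],[0.0,6.7,-1.8,0.019,0.0,0.0],[0.0,6.8,-1.8,0.019,0.0,0.0],[0.0,6.8,-1.7,0.019,0.0,0.0]]
[[0.0,6.8,-1.7,0.019,0.0,0.0]]
slow
[[0.0,2.7,-0.7,0.007,0.0,0.0],[0.0,2.7,-0.7,0.007,0.0,0.0],[0.0,2.7,-0.7,0.007,0.0,0.0],[0.0,2.7,-0.7,0.008,0.0,0.0],[0.0,2.7,-0.7,0.007,0.0,0.0]]
[[0.0,2.7,-0.7,0.008,0.0,0.0],[0.0,2.7,-0.7,0.007,0.0,0.0],[0.0,2.7,-0.7,0.007,0.0,0.0],[0.0,2.7,-0.7,0.007,0.0,0.0],[0.0,2.7,-0.7,0.008,0.0,0.0]]
[[0.0,2.7,-0.7,0.007,0.0,0.0],[0.0,2.7,-0.7,0.007,0.0,0.0],[0.0,2.7,-0.7,0.008,0.0,0.0],[0.0,2.7,-0.6,0.007,0.0,0.0],[0.0,2.7,-0.6,0.008,0.0,0.0]]
[[0.0,2.7,-0.6,0.007,0.0,0.0],[0.0,2.7,-0.6,0.007,0.0,0.0],[0.0,2.7,-0.6,0.007,0.0,0.0],[0.0,2.7,-0.6,0.008,0.0,0.0],[0.0,2.7,-0.6,0.007,0.0,0.0]]
[[0.0,2.7,-0.6,0.007,0.0,0.0],[0.0,2.7,-0.6,0.007,0.0,0.0],[0.0,2.7,-0.6,0.007,0.0,0.0],[0.0,2.7,-0.6,0.007,0.0,0.0],[0.0,2.8,-0.6,0.007,0.0,0.0]]
```

Emit:
send_rows([
  [1,6.6,-2.1,0.019,0,0],
  [1,6.6,-2.1,0.019,0,0],
  [0.5,6.6,-2.0,0.019,0,0],
  [0,6.6,-2.0,0.019,0,0],
  [0,6.6,-2.0,0.019,0,0],
])

```text
clock: 9.0
eef_pos: [0.5845, -0.174, 0.4244]
ee_rot: [-2.728, 0.0, 0.272]
contact_force: [-3.9, 1.5, 6.8]
gripper_width: 0.165
```

Emit:
send_rows([
  [0,6.7,-2.0,0.019,0,0],
  [0,6.7,-1.9,0.019,0,0],
  [0,6.7,-1.9,0.019,0,0],
  [0,6.7,-1.9,0.019,0,0],
  [0,6.7,-1.9,0.019,0,0],
])

```text
clock: 9.5
eef_pos: [0.5938, -0.2069, 0.4187]
ee_rot: [-2.633, -0.0, 0.272]
contact_force: [-0.1, -0.8, 17.7]
gripper_width: 0.167
```

Emit:
send_rows([
  [0,6.7,-1.8,0.019,0,0],
  [0,6.7,-1.8,0.019,0,0],
  [0,6.7,-1.8,0.019,0,0],
  [0,0,0,0,0,0],
])

```text
clock: 9.9
eef_pos: [0.5993, -0.227, 0.4134]
ee_rot: [-2.577, -0.002, 0.271]
contact_force: [-0.4, -2.2, 13.7]
gripper_width: 0.162
```

```bash
python3 st.py
```

```text
9.9 q [ 0.2922  0.9373  0.3108  1.0152 -0.6313  1.6588 -0.6781] loc [-0.0446 -0.0177  0.1725] r 0.1733844743606834 ang 1.6730720155954208 tilt 0.5643165296692816
Fx -1.012528651366374 Frad 13.813103987284162 Ftan 0.5851735992185583 M [0.9974 0.2232 0.1623] w 0.1622767922613694
```

Run:
```python
from g import *
qs=[1.685+.01*i for i in range(31)];out([pose(hp(q),Rt(.56)) for q in qs])
```

```text
[[0.0,1.5,-0.7,0.0,0.0,0.0],[0.0,1.5,-0.7,0.0,0.0,0.0],[0.0,1.6,-0.7,0.0,0.0,0.0],[0.0,1.6,-0.7,0.0,0.0,0.0],[0.0,1.6,-0.7,0.0,0.0,0.0]]
[[0.0,1.6,-0.6,0.0,0.0,0.0],[0.0,1.6,-0.6,0.0,0.0,0.0],[0.0,1.6,-0.6,0.0,0.0,0.0],[0.0,1.6,-0.6,0.0,0.0,0.0],[0.0,1.6,-0.6,0.0,0.0,0.0]]
[[0.0,1.6,-0.6,0.0,0.0,0.0],[0.0,1.6,-0.6,0.0,0.0,0.0],[0.0,1.6,-0.5,0.0,0.0,0.0],[0.0,1.6,-0.5,0.0,0.0,0.0],[0.0,1.6,-0.5,0.0,0.0,0.0]]
[[0.0,1.6,-0.5,0.0,0.0,0.0],[0.0,1.6,-0.5,0.0,0.0,0.0],[0.0,1.6,-0.5,0.0,0.0,0.0],[0.0,1.6,-0.4,0.0,0.0,0.0],[0.0,1.6,-0.4,0.0,0.0,0.0]]
[[0.0,1.7,-0.4,0.0,0.0,0.0],[0.0,1.7,-0.4,0.0,0.0,0.0],[0.0,1.7,-0.4,0.0,0.0,0.0],[0.0,1.7,-0.4,0.0,0.0,0.0],[0.0,1.7,-0.3,0.0,0.0,0.0]]
[[0.0,1.7,-0.3,0.0,0.0,0.0],[0.0,1.7,-0.3,0.0,0.0,0.0],[0.0,1.7,-0.3,0.0,0.0,0.0],[0.0,1.7,-0.3,0.0,0.0,0.0],[0.0,1.7,-0.3,0.0,0.0,0.0]]
```

Emit:
send_rows([
  [0,1.0,-1.6,0,0,0],
  [0,1.1,-1.6,0,0,0],
  [0,1.6,-0.7,0,0,0],
  [0,1.6,-0.7,0,0,0],
  [0,1.6,-0.7,0,0,0],
])

```text
clock: 10.4
eef_pos: [0.6019, -0.2344, 0.4131]
ee_rot: [-2.579, 0.001, 0.272]
contact_force: [-5.6, -2.0, -2.6]
gripper_width: 0.164
```

Emit:
send_rows([
  [0,1.6,-0.6,0,0,0],
  [0,1.6,-0.6,0,0,0],
  [0,1.6,-0.6,0,0,0],
  [0,1.6,-0.6,0,0,0],
  [0,1.6,-0.6,0,0,0],
])

```text
clock: 10.9
eef_pos: [0.6041, -0.2422, 0.412]
ee_rot: [-2.578, 0.0, 0.273]
contact_force: [-4.7, -4.4, 6.0]
gripper_width: 0.16
```

```bash
python3 st.py
```

```text
10.9 q [ 0.3153  0.9622  0.3104  0.9561 -0.6283  1.6933 -0.6817] loc [-0.0444 -0.0337  0.1709] r 0.1742333078204833 ang 1.7654947146046722 tilt 0.563634453648814
Fx -5.716173778760087 Frad 6.500805252058815 Ftan 1.699118674184617 M [-0.4959  0.8918  0.8522] w 0.16030615469963727
```

Emit:
send_rows([
  [0,1.6,-0.6,0,0,0],
  [0,1.6,-0.6,0,0,0],
  [0,1.6,-0.5,0,0,0],
  [0,1.6,-0.5,0,0,0],
  [0,1.6,-0.5,0,0,0],
])

```text
clock: 11.4
eef_pos: [0.6064, -0.25, 0.4102]
ee_rot: [-2.578, -0.001, 0.273]
contact_force: [-5.4, -2.1, 7.5]
gripper_width: 0.16
```

```bash
python3 st.py
python3 - <<'E'
from g import *
f=grab('side');cv2.imwrite('pics/s3c.png',cv2.resize(f['frame'][70:190,240:360,::-1],None,fx=5,fy=5,interpolation=cv2.INTER_CUBIC))
E
```

```text
11.4 q [ 0.3274  0.9756  0.3098  0.9275 -0.628   1.7081 -0.6821] loc [-0.0443 -0.0419  0.1692] r 0.17431757523765642 ang 1.81340577469102 tilt 0.5636290262525643
Fx -5.736153741516876 Frad 7.391926308963547 Ftan -1.1991871169926744 M [0.6594 1.1653 0.8012] w 0.15955923598813485
```

View pics/s3c.png

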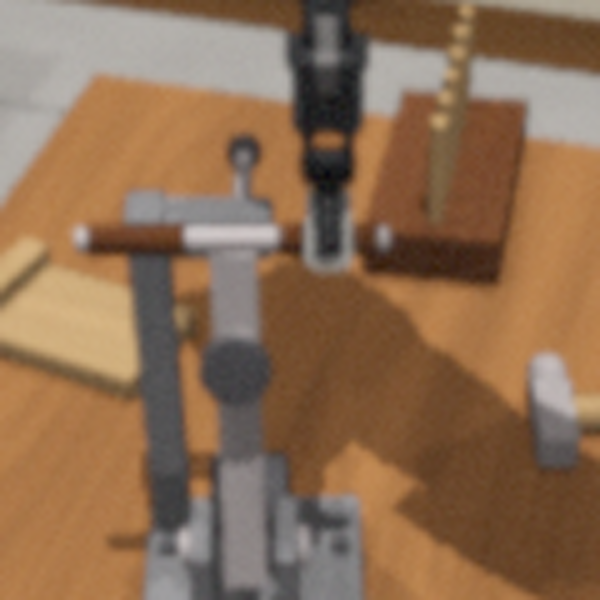

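The side crop shows the arm nearly over the post with the gripper holding the near sleeve at (327,240). The rubber tip is hidden, so I'll feel for contact in small steps.

Emit:
send_rows([
  [0,0,0,0,0,0],
  [0,0,0,0,0,0],
])

```text
clock: 11.65
eef_pos: [0.6065, -0.2501, 0.4098]
ee_rot: [-2.579, -0.0, 0.272]
contact_force: [-2.3, -4.7, 5.0]
gripper_width: 0.161
```

```bash
python3 st.py
```

```text
11.65 q [ 0.3272  0.9759  0.31    0.9279 -0.6276  1.7064 -0.6822] loc [-0.0442 -0.0421  0.1687] r 0.1738675528748049 ang 1.815626221250324 tilt 0.5623014066287215
Fx -3.4398889088392783 Frad 5.789870276603221 Ftan 2.559218221868555 M [-0.9096  0.3948  0.3933] w 0.16137276506462425
```

Emit:
send_rows([
  [0,1.6,-0.5,0,0,0],
  [0,0,0,0,0,0],
])

```text
clock: 11.85
eef_pos: [0.607, -0.2516, 0.4094]
ee_rot: [-2.579, -0.001, 0.272]
contact_force: [-1.4, -4.3, 5.8]
gripper_width: 0.161
```

```bash
python3 st.py
```

```text
11.85 q [ 0.3296  0.9788  0.3098  0.922  -0.6278  1.7096 -0.6824] loc [-0.0441 -0.0437  0.1683] r 0.17388503458928894 ang 1.824803214923498 tilt 0.5626882457615832
Fx -2.4668430816145395 Frad 6.586580375867327 Ftan 2.138870117303469 M [-0.6459  0.4789  0.3587] w 0.1611226889980368
```

Emit:
send_rows([
  [0,1.6,-0.5,0,0,0],
  [0,0,0,0,0,0],
])

```text
clock: 12.05
eef_pos: [0.6074, -0.2532, 0.409]
ee_rot: [-2.579, -0.001, 0.272]
contact_force: [-2.5, -4.5, 5.6]
gripper_width: 0.16
```

```bash
python3 st.py
```

```text
12.05 q [ 0.332   0.9816  0.3096  0.9164 -0.6278  1.7127 -0.6825] loc [-0.0441 -0.0452  0.1679] r 0.1738980446605505 ang 1.833992951165964 tilt 0.5629217134097182
Fx -3.5763797681063663 Frad 6.403885745387786 Ftan 2.0734796203146066 M [-0.4195  0.5061  0.347 ] w 0.15962869650786443
```

Emit:
send_rows([
  [0,1.6,-0.5,0,0,0],
  [0,1.6,-0.5,0,0,0],
  [0,0,0,0,0,0],
])

```text
clock: 12.35
eef_pos: [0.6083, -0.2562, 0.4081]
ee_rot: [-2.578, -0.001, 0.273]
contact_force: [-3.1, -3.6, 5.1]
gripper_width: 0.167
```

```bash
python3 st.py
```

```text
12.35 q [ 0.3367  0.9873  0.3092  0.9048 -0.6279  1.7189 -0.6829] loc [-0.0441 -0.0483  0.1671] r 0.17389963353007898 ang 1.852376983927368 tilt 0.563417942547443
Fx -3.9049019064567347 Frad 5.635057519225851 Ftan 1.0713876594899838 M [-0.1516  0.67    0.3545] w 0.16666641170011456
```

Emit:
send_rows([
  [0,1.6,-0.5,0,0,0],
  [0,0,0,0,0,0],
])

```text
clock: 12.55
eef_pos: [0.6087, -0.2576, 0.4076]
ee_rot: [-2.578, -0.0, 0.273]
contact_force: [-3.2, -3.1, 5.4]
gripper_width: 0.156
```

```bash
python3 st.py
```

```text
12.55 q [ 0.3391  0.9902  0.309   0.8991 -0.6279  1.722  -0.6832] loc [-0.0441 -0.0498  0.1666] r 0.17390284130645223 ang 1.8612434313278365 tilt 0.5637716910553325
Fx -3.9257022949517197 Frad 5.806254191287233 Ftan 0.4408518658340046 M [0.1079 0.717  0.326 ] w 0.15585754037915542
```

Emit:
send_rows([
  [0,1.6,-0.4,0,0,0],
  [0,0,0,0,0,0],
])

```text
clock: 12.75
eef_pos: [0.6091, -0.2591, 0.4072]
ee_rot: [-2.578, -0.001, 0.273]
contact_force: [-3.3, -2.5, 6.4]
gripper_width: 0.161
```

```bash
python3 st.py
```

```text
12.75 q [ 0.3413  0.9929  0.3088  0.8935 -0.628   1.7248 -0.6832] loc [-0.0441 -0.0513  0.1662] r 0.17392192705077666 ang 1.8701177389668602 tilt 0.5638816600093497
Fx -3.841058443863886 Frad 6.582200364300217 Ftan -0.4174528486992999 M [0.3904 0.7706 0.3618] w 0.16059291943541706
```

```bash
cat > st2.py <<'E'
from g import *
s=status.get_state();p,R=cur();G=p+R.apply([0,0,.155]);F=np.array(s['contact_force']);M=np.array(s['wrist_torque'])
d=G-H
print('ang %.4f Th %.3f Tbar %.3f F %s'%(np.arctan2(d@zh,d@yh),(M+np.cross(p-H,F))@xh,(M+np.cross(p-G,F))@xh,F.round(1)), s['qpos'][5].round(3))
E
python3 st2.py
```

```text
ang 1.8701 Th 0.182 Tbar 0.254 F [-3.3 -2.5  6.4] 1.725
```

Emit:
send_rows([
  [0,1.6,-0.4,0,0,0],
  [0,0,0,0,0,0],
])

```text
clock: 12.95
eef_pos: [0.6096, -0.2608, 0.4062]
ee_rot: [-2.578, 0.0, 0.273]
contact_force: [-3.6, -3.5, 0.1]
gripper_width: 0.161
```

```bash
python3 st2.py
```

```text
ang 1.8823 Th -0.199 Tbar -0.587 F [-3.6 -3.5  0.1] 1.727
```

Emit:
send_rows([
  [0,1.7,-0.4,0,0,0],
  [0,0,0,0,0,0],
])

```text
clock: 13.15
eef_pos: [0.61, -0.2624, 0.4056]
ee_rot: [-2.578, 0.0, 0.273]
contact_force: [-2.8, -4.7, 0.8]
gripper_width: 0.163
```

```bash
python3 st2.py
```

```text
ang 1.8923 Th 0.218 Tbar -0.363 F [-2.8 -4.7  0.8] 1.73
```

Emit:
send_rows([
  [0,1.7,-0.4,0,0,0],
  [0,0,0,0,0,0],
])

```text
clock: 13.35
eef_pos: [0.6104, -0.2638, 0.4051]
ee_rot: [-2.578, 0.0, 0.273]
contact_force: [-4.8, -2.7, 1.9]
gripper_width: 0.163
```

```bash
python3 st2.py
```

```text
ang 1.9010 Th -0.212 Tbar -0.324 F [-4.8 -2.7  1.9] 1.733
```

Emit:
send_rows([
  [0,1.7,-0.4,0,0,0],
  [0,0,0,0,0,0],
])

```text
clock: 13.55
eef_pos: [0.6109, -0.2651, 0.4046]
ee_rot: [-2.577, 0.0, 0.273]
contact_force: [-6.4, -0.9, 3.5]
gripper_width: 0.161
```

```bash
python3 st2.py
```

```text
ang 1.9089 Th -0.462 Tbar -0.125 F [-6.4 -0.9  3.5] 1.736
```

The hinge torque now falls steadily, from 0.22 to -0.21 to -0.46 Nm, which suggests contact from about 1.895 rad. I'll confirm from the top camera before letting go.

Run:
```python
from g import *
f=grab('top');cv2.imwrite('pics/t2c.png',cv2.resize(f['frame'][115:205,330:450,::-1],None,fx=6,fy=6,interpolation=cv2.INTER_CUBIC))
```

```text
(no output)
```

View pics/t2c.png

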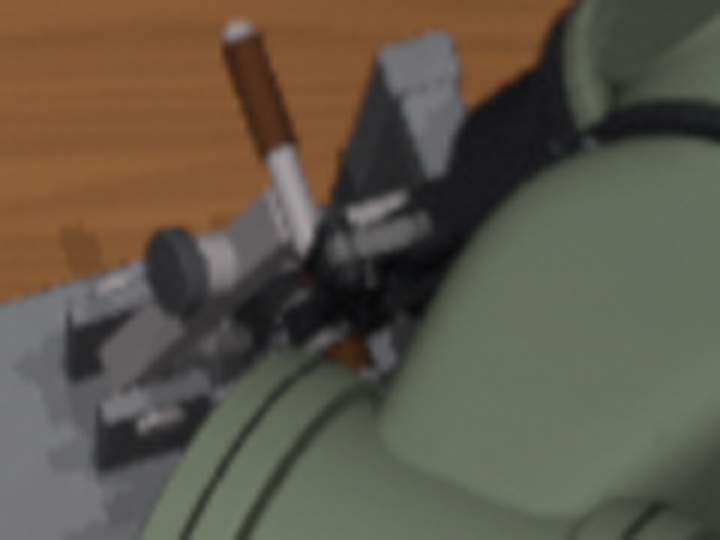

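The rubber is hidden by the wrist, with the handle bar visible from (240,30) to (300,245). I'll take one half step more, then open just a few mm so the fingers still cage the bar in case it isn't resting.

Emit:
send_rows([
  [0,0.8,-0.2,0,0,0],
  [0,0,0,0,0,0],
])

```text
clock: 13.8
eef_pos: [0.6111, -0.2657, 0.4044]
ee_rot: [-2.576, 0.0, 0.273]
contact_force: [-6.7, 0.5, 3.2]
gripper_width: 0.161
```

```bash
python3 st2.py
```

```text
ang 1.9118 Th -0.431 Tbar 0.136 F [-6.7  0.5  3.2] 1.738
```

Emit:
send_rows([
  [0,0,0,0,0,0],
  [0,0,0,0,0,0],
  [0,0,0,0,0,0],
], claw=22)

```text
clock: 14.1
eef_pos: [0.6113, -0.2659, 0.4042]
ee_rot: [-2.578, -0.001, 0.273]
contact_force: [0.6, -0.7, 0.5]
gripper_width: 0.258
```

```bash
python3 st2.py;python3 st.py
```

```text
ang 1.9152 Th -0.404 Tbar -0.507 F [ 0.6 -0.7  0.5] 1.736
14.1 q [ 0.3516  1.0069  0.308   0.8674 -0.6278  1.7363 -0.684 ] loc [-0.0438 -0.0585  0.1632] r 0.17336493311560044 ang 1.9151934260391021 tilt 0.5633779378492791
Fx 0.37180376499203577 Frad 0.7218646032509797 Ftan 0.5958435734542997 M [-0.5383 -0.2029 -0.0305] w 0.2575390574882865
```

The residual force is under 1 N with the fingers off the bar, so the arm rests by itself. Now retreat.

Emit:
send_rows([
  [0,0,0,0,0,0],
  [0,0,0,0,0,0],
  [0,0,-5,0,0,0],
  [0,0,-10,0,0,0],
  [0,0,-15,0,0,0],
], claw=38)

```text
clock: 14.6
eef_pos: [0.6156, -0.2815, 0.43]
ee_rot: [-2.578, 0.0, 0.273]
contact_force: [-0.7, 0.2, 0.0]
gripper_width: 0.446
```

Emit:
send_rows([
  [0,0,-20,0,0,0],
  [0,0,-20,0,0,0],
  [0,0,-20,0,0,0],
  [0,0,-20,0,0,0],
  [0,0,0,0,0,0],
])

```text
clock: 15.1
eef_pos: [0.6211, -0.305, 0.4696]
ee_rot: [-2.567, 0.01, 0.288]
contact_force: [-0.7, 0.5, -0.8]
gripper_width: 0.446
```

```bash
python3 st.py
python3 - <<'E'
from g import *
np.set_printoptions(precision=4,suppress=True)
print(cur()[0])
f=grab('side');s=f['frame'];t=grab('top')
cv2.imwrite('pics/s4c.png',cv2.resize(s[70:270,200:400,::-1],None,fx=3,fy=3,interpolation=cv2.INTER_CUBIC))
# nest from side: ; die from both
for n,F in(('s',f),('t',t)):
  hsv=cv2.cvtColor(F['frame'],cv2.COLOR_RGB2HSV);g=((hsv[...,1]<45)&(hsv[...,2]>70)).astype(np.uint8)
  k,l,st,c=cv2.connectedComponentsWithStats(g)
  tgt=proj(F,[[.566,.2715,.02]])[0]
  for i in range(1,k):
    if 20<st[i,4]<3000 and np.hypot(*(c[i]-tgt))<25: print(n,st[i],c[i])
E
```

```text
15.1 q [ 0.4996  1.0594 -0.0822  0.4534 -0.3757  2.0117 -0.937 ] loc [-0.0477 -0.0974  0.2295] r 0.2493069421597786 ang 1.9720174915636326 tilt 0.5748935032572575
Fx -0.5259824113881283 Frad -0.9629166590218394 Ftan -0.2726414158156128 M [-0.503  -0.1986  0.0005] w 0.44570321725056744
[ 0.6211 -0.305   0.4696]
s [250 326  18  24 323] [258.195  338.2601]
t [205 197  14  14 147] [211.1837 202.966 ]
```

View pics/s4c.png

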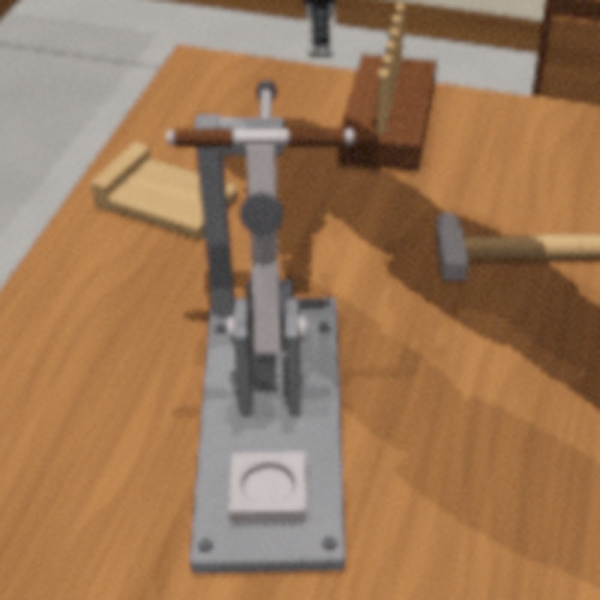

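The side view shows the arm lying open by itself on the stop, with the handle at crop y≈135 and the gripper clear at (320,30). The nest opening is at (268,484).

Run:
```python
from g import *
np.set_printoptions(precision=4,suppress=True)
f=grab('side');t=grab('top')
print('nest est',(H+.115*yh), 'from side', plane(f,(268/3+200-.33,484/3+70-.33),.038))
c=[plane(f,(u/3+199.67,v/3+69.67),.038) for u,v in((231,455),(305,453),(307,508),(229,511))];print('block ctr',np.mean(c,0),[np.linalg.norm(c[i]-c[i-1]) for i in range(4)])
for n,F in(('s',f),('t',t)):
  hsv=cv2.cvtColor(F['frame'],cv2.COLOR_RGB2HSV);u,v=proj(F,[*(H+.115*yh)[:2],.038])[0].astype(int)
  V=hsv[v-25:v+25,u-25:u+25,2];th,m=cv2.threshold(V,0,255,cv2.THRESH_OTSU)
  g=((hsv[...,1]<60)&(hsv[...,2]>th)).astype(np.uint8)
  cs=[k for k in cv2.findContours(g,0,2)[0] if cv2.pointPolygonTest(cv2.convexHull(k),(float(u),float(v)),False)>0]
  for k in cs:
    r=cv2.minAreaRect(k);print(n,(u,v),th,r,plane(F,r[0],.038))
b=pose(np.array([.566,.2715,.038]),Rt(0),.1)
a=cur();up=(b[0].copy(),b[1]); up[0][2]=.46
mid=(np.array([.60,-.2,.47]),Rt(0))
# die fits by side & top
print('die', two(t,(211.18,202.97),f,(258.2,338.26)))
out(line(a,up,24));print(proj(t,[a[0]]))
```

```text
nest est [ 0.5845 -0.0073  0.11  ] from side [ 0.5828 -0.0032  0.038 ]
block ctr [ 0.5837 -0.0062  0.038 ] [np.float64(0.06177145353363901), np.float64(0.06504406344723204), np.float64(0.06102181056036299), np.float64(0.06560519621734516)]
s (np.int64(288), np.int64(229)) 169.0 ((288.5, 229.5), (19.0, 25.0), 90.0) [ 0.5856 -0.0076  0.038 ]
t (np.int64(311), np.int64(192)) 139.0 ((311.3500061035156, 192.55001831054688), (22.768400192260742, 23.08462905883789), 71.56504821777344) [ 0.5843 -0.0067  0.038 ]
die (array([0.5664, 0.2736, 0.0131]), np.float64(0.0004330784293048708))
[[4.6,-19.7,13.1,-0.024,0.001,0.0],[4.6,-20.1,12.6,-0.024,0.001,0.0],[4.6,-20.3,12.1,-0.024,0.001,0.0],[4.5,-20.6,11.6,-0.024,0.001,0.0],[4.5,-20.9,11.1,-0.024,0.001,0.0]]
[[4.5,-21.2,10.7,-0.024,0.001,0.0],[4.5,-21.4,10.1,-0.024,0.001,0.0],[4.5,-21.7,9.6,-0.024,0.001,0.0],[4.5,-21.9,9.1,-0.024,0.001,0.0],[4.4,-22.1,8.6,-0.024,0.001,0.0]]
[[4.4,-22.3,8.1,-0.024,0.001,0.0],[4.4,-22.5,7.5,-0.024,0.001,0.0],[4.4,-22.7,7.0,-0.024,0.001,0.0],[4.4,-22.8,6.5,-0.024,0.001,0.0],[4.4,-23.0,5.9,-0.024,0.001,0.0]]
[[4.4,-23.1,5.4,-0.024,0.001,0.0],[4.3,-23.2,4.8,-0.024,0.001,0.0],[4.3,-23.3,4.3,-0.024,0.001,0.0],[4.3,-23.4,3.7,-0.024,0.001,0.0],[4.3,-23.5,3.2,-0.024,0.001,0.0]]
[[4.3,-23.6,2.6,-0.024,0.001,0.0],[4.3,-23.6,2.1,-0.024,0.001,0.0],[4.3,-23.7,1.5,-0.024,0.001,0.0],[4.3,-23.7,0.9,-0.024,0.001,0.0]]
[[459.3275 121.2499]]
```

Emit:
send_rows([
  [4.6,-19.7,10,-0.024,0.001,0],
  [4.6,-20.1,10,-0.024,0.001,0],
  [4.6,-20.3,10,-0.024,0.001,0],
  [4.5,-20.6,10,-0.024,0.001,0],
  [4.5,-20.9,10,-0.024,0.001,0],
])

```text
clock: 15.8
eef_pos: [0.6108, -0.1893, 0.4764]
ee_rot: [-2.69, 0.009, 0.283]
contact_force: [2.0, -0.9, 0.7]
gripper_width: 0.447
```

Emit:
send_rows([
  [4.5,-21.2,10.7,-0.024,0.001,0],
  [4.5,-21.4,10.1,-0.024,0.001,0],
  [4.5,-21.7,9.6,-0.024,0.001,0],
  [4.5,-21.9,9.1,-0.024,0.001,0],
  [4.4,-22.1,8.6,-0.024,0.001,0],
])

```text
clock: 16.3
eef_pos: [0.5992, -0.0695, 0.4747]
ee_rot: [-2.81, 0.005, 0.281]
contact_force: [0.9, 1.2, -0.2]
gripper_width: 0.448
```

Run:
```python
from g import *
np.set_printoptions(precision=4,suppress=True)
s=status.get_state();print(s['clock'],s['qpos'],s['eef_pos'],s['ee_rot'],s['contact_force'])
b=pose(np.array([.566,.2715,.038]),Rt(0),.09)
out(line(cur(),b,14))
```

```text
16.3 [ 0.1333  0.7318 -0.0094  1.1812 -0.3012  1.3767 -1.0845] [ 0.5992 -0.0695  0.4747] [-2.8102  0.0046  0.2806] [ 0.8616  1.2007 -0.1642]
[[4.5,-18.3,20.8,-0.024,0.0,0.0],[4.5,-18.8,20.3,-0.024,0.0,0.0],[4.5,-19.3,19.9,-0.024,0.0,0.0],[4.5,-19.7,19.4,-0.024,0.0,0.0],[4.5,-20.2,18.9,-0.024,0.0,0.0]]
[[4.4,-20.6,18.5,-0.024,0.0,0.0],[4.4,-21.1,18.0,-0.024,0.0,0.0],[4.4,-21.5,17.5,-0.024,0.0,0.0],[4.4,-21.9,17.0,-0.024,0.0,0.0],[4.4,-22.3,16.4,-0.024,0.0,0.0]]
[[4.4,-22.7,15.9,-0.024,0.0,0.0],[4.3,-23.1,15.4,-0.024,0.0,0.0],[4.3,-23.4,14.8,-0.024,0.0,0.0],[4.3,-23.8,14.3,-0.024,0.0,0.0]]
```

Emit:
send_rows([
  [4.5,-18.3,20.8,-0.024,0,0],
  [4.5,-18.8,20.3,-0.024,0,0],
  [4.5,-19.3,19.9,-0.024,0,0],
  [4.5,-19.7,19.4,-0.024,0,0],
  [4.5,-20.2,18.9,-0.024,0,0],
], claw=50)

```text
clock: 16.8
eef_pos: [0.5869, 0.0521, 0.4059]
ee_rot: [-2.931, 0.004, 0.28]
contact_force: [0.6, -0.0, -0.9]
gripper_width: 0.583
```

Emit:
send_rows([
  [4.4,-20.6,18.5,-0.024,0,0],
  [4.4,-21.1,18.0,-0.024,0,0],
  [4.4,-21.5,17.5,-0.024,0,0],
  [4.4,-21.9,17.0,-0.024,0,0],
  [4.4,-22.3,16.4,-0.024,0,0],
])

```text
clock: 17.3
eef_pos: [0.5744, 0.1737, 0.3373]
ee_rot: [-3.051, 0.004, 0.28]
contact_force: [0.9, -0.0, -0.1]
gripper_width: 0.587
```

Emit:
send_rows([
  [4.4,-22.7,15.9,-0.024,0,0],
  [4.3,-23.1,15.4,-0.024,0,0],
  [4.3,-23.4,14.8,-0.024,0,0],
  [0,0,0,0,0,0],
  [0,0,0,0,0,0],
])

```text
clock: 17.8
eef_pos: [0.5666, 0.2461, 0.2963]
ee_rot: [-3.122, 0.004, 0.282]
contact_force: [1.0, -1.4, 0.3]
gripper_width: 0.59
```

Run:
```python
from g import *
np.set_printoptions(precision=4,suppress=True)
s=status.get_state();print(s['clock'],s['qpos'],s['eef_pos'],s['ee_rot'],s['contact_force'],s['gripper_width'])
D=np.array([.566,.2717,.038])
m=pose(D,Rt(0),.03);out(line(cur(),m,5));out(line(m,pose(D,Rt(0)),5))
```

```text
17.8 [-0.5316  0.9136  0.161   1.442  -0.2048  0.8043 -1.5783] [0.5666 0.2461 0.2963] [-3.1223  0.0043  0.282 ] [ 1.0449 -1.4045  0.3358] 0.5897185942940992
[[1.4,-4.7,14.8,-0.004,0.001,0.002],[1.3,-4.7,14.7,-0.004,0.001,0.002],[1.3,-4.8,14.7,-0.004,0.001,0.002],[1.3,-4.8,14.7,-0.004,0.001,0.002],[1.3,-4.9,14.7,-0.004,0.001,0.002]]
[[0.0,0.0,6.0,0.0,0.0,0.0],[0.0,0.0,6.0,0.0,0.0,0.0],[0.0,0.0,6.0,0.0,0.0,0.0],[0.0,0.0,6.0,0.0,0.0,0.0],[0.0,0.0,6.0,0.0,0.0,0.0]]
```

Emit:
send_rows([
  [1.4,-8,10,-0.004,0.001,0.002],
  [1.3,-8,12,-0.004,0.001,0.002],
  [1.3,-8,16,-0.004,0.001,0.002],
  [1.3,0,18,-0.004,0.001,0.002],
  [1.3,0.1,17.6,-0.004,0.001,0.002],
])

```text
clock: 18.3
eef_pos: [0.5656, 0.2726, 0.2212]
ee_rot: [-3.141, 0.0, 0.273]
contact_force: [0.1, -0.1, 0.0]
gripper_width: 0.584
```

Emit:
send_rows([
  [0,0,0,0,0,0],
  [0,0,0,0,0,0],
])

```text
clock: 18.5
eef_pos: [0.5659, 0.2721, 0.2229]
ee_rot: [-3.141, -0.0, 0.273]
contact_force: [0.3, 1.0, 0.5]
gripper_width: 0.586
```

Run:
```python
from g import *
np.set_printoptions(precision=4,suppress=True)
s=status.get_state();print(s['clock'],s['eef_pos'],s['ee_rot'],s['contact_force'])
D=np.array([.566,.2717,.038])
out(line(cur(),pose(D,Rt(0)),4))
f=grab('side');cv2.imwrite('pics/s5c.png',cv2.resize(f['frame'][240:400,180:340,::-1],None,fx=3.5,fy=3.5,interpolation=cv2.INTER_CUBIC))
```

```text
18.5 [0.5659 0.2721 0.2229] [-3.1408 -0.      0.2728] [0.2552 1.0361 0.519 ]
[[0.0,0.1,7.5,0.0,0.0,0.0],[0.0,0.1,7.5,0.0,0.0,0.0],[0.0,0.1,7.5,0.0,0.0,0.0],[0.0,0.1,7.5,0.0,0.0,0.0]]
```

View pics/s5c.png

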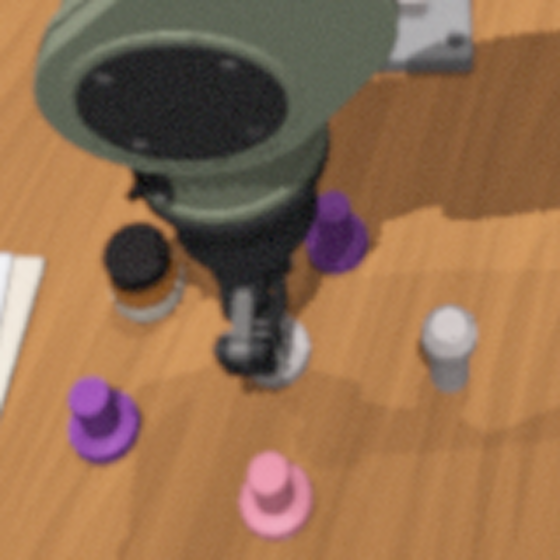

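The gripper is centred over the grey die at crop (270,350), and the neighbours are clear. I'll descend, grip and lift.

Emit:
send_rows([
  [0,0,7.5,0,0,0],
  [0,0.2,7.5,0,0,0],
  [0,0.2,7.5,0,0,0],
  [0,0,7.5,0,0,0],
  [0,0,0,0,0,0],
])

```text
clock: 19.05
eef_pos: [0.5657, 0.2717, 0.1919]
ee_rot: [-3.141, 0.001, 0.273]
contact_force: [0.1, -0.2, 0.6]
gripper_width: 0.584
```

Emit:
send_rows([
  [0,0,0,0,0,0],
  [0,0,0,0,0,0],
  [0,0,0,0,0,0],
  [0,0,0,0,0,0],
  [0,0,0,0,0,0],
], claw=15)

```text
clock: 19.55
eef_pos: [0.566, 0.272, 0.1936]
ee_rot: [-3.14, -0.001, 0.273]
contact_force: [-1.7, 0.2, 7.3]
gripper_width: 0.237
```

Run:
```python
from g import *
np.set_printoptions(precision=4,suppress=True)
s=status.get_state();print(s['clock'],s['eef_pos'],s['ee_rot'],s['contact_force'],s['wrist_torque'],s['gripper_width'])
a=cur();h=a[0][2]  # TCP height with die standing on bench (underside 0)
u=(a[0]+[0,0,.09],a[1]);N=np.array([.5845,-.0068,0])
p=(np.array([N[0]+a[0][0]-.566,N[1]+a[0][1]-.2717,u[0][2]]),Rt(0));p2=(np.array([N[0],N[1],u[0][2]]),Rt(0))
print(p[0],p2[0]);out(line(a,u,5));out(line(u,p2,15))
```

```text
19.55 [0.566  0.272  0.1936] [-3.1403 -0.0011  0.2733] [-1.7127  0.1777  7.3315] [0.0331 0.2509 0.0056] 0.23716274030709336
[ 0.5845 -0.0065  0.2836] [ 0.5845 -0.0068  0.2836]
[[0.0,0.0,-18.0,0.0,0.0,0.0],[0.0,0.0,-18.0,0.0,0.0,0.0],[0.0,0.0,-18.0,0.0,0.0,0.0],[0.0,0.0,-18.0,0.0,0.0,0.0],[0.0,0.0,-18.0,0.0,0.0,0.0]]
[[-3.8,18.2,0.0,0.0,0.0,0.0],[-3.8,18.2,0.0,0.0,0.0,0.0],[-3.8,18.2,0.0,0.0,0.0,0.0],[-3.8,18.2,0.0,0.0,0.0,0.0],[-3.8,18.2,0.0,0.0,0.0,0.0]]
[[-3.8,18.2,0.0,0.0,0.0,0.0],[-3.8,18.2,0.0,0.0,0.0,0.0],[-3.8,18.2,0.0,0.0,0.0,0.0],[-3.8,18.2,0.0,0.0,0.0,0.0],[-3.8,18.2,0.0,0.0,0.0,0.0]]
[[-3.8,18.2,0.0,0.0,0.0,0.0],[-3.8,18.2,0.0,0.0,0.0,0.0],[-3.8,18.2,0.0,0.0,0.0,0.0],[-3.8,18.2,0.0,0.0,0.0,0.0],[-3.8,18.2,0.0,0.0,0.0,0.0]]
```

Emit:
send_rows([
  [0,0,-8,0,0,0],
  [0,0,-18,0,0,0],
  [0,0,-22,0,0,0],
  [0,0,-22,0,0,0],
  [0,0,-20,0,0,0],
])

```text
clock: 20.05
eef_pos: [0.5659, 0.2717, 0.2846]
ee_rot: [-3.141, -0.001, 0.273]
contact_force: [0.6, 0.3, -2.2]
gripper_width: 0.24
```

Emit:
send_rows([
  [-3.8,18.2,0,0,0,0],
  [-3.8,18.2,0,0,0,0],
  [-3.8,18.2,0,0,0,0],
  [-3.8,18.2,0,0,0,0],
  [-3.8,18.2,0,0,0,0],
])

```text
clock: 20.55
eef_pos: [0.5721, 0.1768, 0.2823]
ee_rot: [-3.141, 0.001, 0.272]
contact_force: [0.3, 0.1, -1.1]
gripper_width: 0.236
```

Emit:
send_rows([
  [-3.8,18.2,0,0,0,0],
  [-3.8,18.2,0,0,0,0],
  [-3.8,18.2,0,0,0,0],
  [-3.8,18.2,0,0,0,0],
  [-3.8,18.2,0,0,0,0],
])

```text
clock: 21.05
eef_pos: [0.5781, 0.0841, 0.2823]
ee_rot: [-3.141, 0.001, 0.272]
contact_force: [0.4, -0.3, -1.4]
gripper_width: 0.238
```

Emit:
send_rows([
  [-3.8,18.2,0,0,0,0],
  [-3.8,18.2,0,0,0,0],
  [-3.8,18.2,0,0,0,0],
  [-3.8,18.2,0,0,0,0],
  [-3.8,18.2,0,0,0,0],
])

```text
clock: 21.55
eef_pos: [0.5841, -0.0086, 0.2821]
ee_rot: [-3.141, 0.001, 0.272]
contact_force: [-0.7, -0.5, -2.3]
gripper_width: 0.239
```

Emit:
send_rows([
  [0,0,0,0,0,0],
  [0,0,0,0,0,0],
  [0,0,0,0,0,0],
])

```text
clock: 21.85
eef_pos: [0.5844, -0.0063, 0.2825]
ee_rot: [-3.14, 0.0, 0.273]
contact_force: [0.3, 0.2, -2.8]
gripper_width: 0.238
```

Run:
```python
from g import *
np.set_printoptions(precision=4,suppress=True)
s=status.get_state();print(s['clock'],s['eef_pos'],s['ee_rot'],s['contact_force'],s['wrist_torque'],s['gripper_width'],s['qpos'])
a=cur();out(line(a,(np.array([.5845,-.0068,.1936+.028+.017]),Rt(0)),4))
f=grab('side','x');t=grab('top','xt')
# die foot in side view: crop + top + expected foot pos
u,v=proj(f,[.5845,-.0068,.09])[0].astype(int);A=cv2.resize(f['frame'][v-35:v+55,u-45:u+45,::-1],None,fx=4.4,fy=4.4,interpolation=cv2.INTER_CUBIC)
u2,v2=proj(t,[.5845,-.0068,.09])[0].astype(int);B=cv2.resize(t['frame'][v2-45:v2+45,u2-45:u2+45,::-1],None,fx=4.4,fy=4.4,interpolation=cv2.INTER_CUBIC)
cv2.imwrite('pics/s6c.png',np.hstack([A,B]));print(u-45,v-35,u2-45,v2-45)
```

```text
21.85 [ 0.5844 -0.0063  0.2825] [-3.14    0.0001  0.2734] [ 0.3073  0.1596 -2.7913] [ 0.0026 -0.0075 -0.0208] 0.23785861037723718 [-0.0931  0.8859  0.1001  1.5848 -0.1262  0.6777 -1.2284]
[[0.0,0.1,11.0,0.0,0.0,0.0],[0.0,0.1,11.0,0.0,0.0,0.0],[0.0,0.1,11.0,0.0,0.0,0.0],[0.0,0.1,11.0,0.0,0.0,0.0]]
242 181 265 143
```

Emit:
send_rows([
  [0,0.2,11,0,0,0],
  [0,0.2,11,0,0,0],
  [0,0,11,0,0,0],
  [0,0,11,0,0,0],
  [0,0,0,0,0,0],
])

```text
clock: 22.45
eef_pos: [0.5844, -0.0068, 0.237]
ee_rot: [-3.14, 0.002, 0.273]
contact_force: [0.3, -0.0, -1.7]
gripper_width: 0.238
```

Emit:
send_rows([
  [0,0,2,0,0,0],
  [0,0,2,0,0,0],
  [0,0,2,0,0,0],
  [0,0,0,0,0,0],
])

```text
clock: 22.85
eef_pos: [0.5848, -0.0068, 0.2328]
ee_rot: [-3.14, -0.001, 0.273]
contact_force: [-0.6, -0.6, -1.9]
gripper_width: 0.238
```

Emit:
send_rows([
  [0,0,2,0,0,0],
  [0,0,1,0,0,0],
  [0,0,0,0,0,0],
])

```text
clock: 23.15
eef_pos: [0.5848, -0.0068, 0.2297]
ee_rot: [-3.14, -0.0, 0.273]
contact_force: [-0.5, 0.1, -2.3]
gripper_width: 0.233
```

Emit:
send_rows([
  [0,0,2,0,0,0],
  [0,0,2,0,0,0],
  [0,0,0,0,0,0],
])

```text
clock: 23.45
eef_pos: [0.5847, -0.0068, 0.2255]
ee_rot: [-3.14, -0.0, 0.273]
contact_force: [-0.5, 0.5, -3.0]
gripper_width: 0.238
```

Emit:
send_rows([
  [0,0,1.5,0,0,0],
  [0,0,1,0,0,0],
  [0,0,0,0,0,0],
])

```text
clock: 23.75
eef_pos: [0.5848, -0.0068, 0.2231]
ee_rot: [-3.14, -0.0, 0.273]
contact_force: [-0.2, -0.2, -2.5]
gripper_width: 0.237
```

Emit:
send_rows([
  [0,0,1,0,0,0],
  [0,0,0,0,0,0],
])

```text
clock: 23.95
eef_pos: [0.5848, -0.0068, 0.2222]
ee_rot: [-3.14, -0.0, 0.273]
contact_force: [-0.1, 0.3, -2.6]
gripper_width: 0.235
```

Emit:
send_rows([
  [0,0,0.7,0,0,0],
  [0,0,0,0,0,0],
])

```text
clock: 24.15
eef_pos: [0.5848, -0.0068, 0.2216]
ee_rot: [-3.141, -0.001, 0.273]
contact_force: [-0.3, -1.1, -2.3]
gripper_width: 0.24
```

Emit:
send_rows([
  [0,0,0.7,0,0,0],
  [0,0,0,0,0,0],
])

```text
clock: 24.35
eef_pos: [0.5848, -0.0068, 0.2215]
ee_rot: [-3.141, -0.001, 0.273]
contact_force: [-3.6, 1.0, 11.6]
gripper_width: 0.237
```

Contact with the nest floor came at TCP z = 0.2215, exactly 28 mm above the bench-standing height, so the die is home. I'll ease off, open and retreat straight up.

Emit:
send_rows([
  [0,0,-0.7,0,0,0],
  [0,0,0,0,0,0],
])

```text
clock: 24.55
eef_pos: [0.5848, -0.0068, 0.2216]
ee_rot: [-3.141, -0.001, 0.273]
contact_force: [-0.5, 0.4, 0.5]
gripper_width: 0.234
```

Emit:
send_rows([
  [0,0,0,0,0,0],
  [0,0,0,0,0,0],
  [0,0,0,0,0,0],
  [0,0,-5,0,0,0],
  [0,0,-15,0,0,0],
], claw=45)

```text
clock: 25.05
eef_pos: [0.5845, -0.0068, 0.2415]
ee_rot: [-3.14, 0.001, 0.273]
contact_force: [-0.6, -0.6, 0.5]
gripper_width: 0.526
```

Emit:
send_rows([
  [0,0,-20,0,0,0],
  [0,0,-20,0,0,0],
  [-10,0,-20,0,0,0],
  [-20,0,-15,0,0,0],
  [-20,0,-10,0,0,0],
])

```text
clock: 25.55
eef_pos: [0.536, -0.0206, 0.3287]
ee_rot: [-3.141, -0.002, 0.273]
contact_force: [0.2, -0.1, -0.9]
gripper_width: 0.525
```

Emit:
send_rows([
  [-30,0,0,0,0,0],
  [-30,0,0,0,0,0],
  [-30,0,0,0,0,0],
  [-20,0,0,0,0,0],
  [0,0,0,0,0,0],
])

```text
clock: 26.05
eef_pos: [0.429, -0.0508, 0.3278]
ee_rot: [-3.141, -0.0, 0.272]
contact_force: [1.1, 0.2, 0.8]
gripper_width: 0.528
```

Run:
```python
from g import *
s=status.get_state();print(s['clock'],s['eef_pos'],s['contact_force'],s['qpos'])
f=grab('side');t=grab('top')
A=cv2.resize(f['frame'][70:270,200:400,::-1],None,fx=2,fy=2,interpolation=cv2.INTER_CUBIC)
B=cv2.resize(t['frame'][110:235,275:400,::-1],None,fx=3.2,fy=3.2,interpolation=cv2.INTER_CUBIC)
cv2.imwrite('pics/fin.png',np.hstack([A,B]))
print('expected die top px in crops',(proj(f,[.5845,-.0068,.082])[0]-[200,70])*2,(proj(t,[.5845,-.0068,.082])[0]-[275,110])*3.2)
```

```text
26.05 [ 0.42901938 -0.05082773  0.32775897] [1.08618733 0.18230768 0.84741137] [ 1.39232232e-03  6.49403422e-01  7.30871917e-02  2.08091922e+00
 -1.12280640e-01  4.14885624e-01 -1.13662549e+00]
expected die top px in crops [176.136679   297.40735182] [114.3831329  252.54462349]
```

View pics/fin.png

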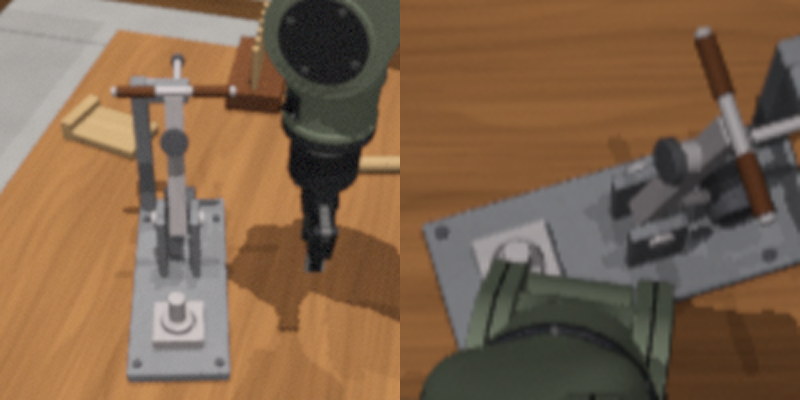

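The final picture shows the die upright in the nest, with its top at (176,298) against an expected (176,297). The arm rests open on the stop and the gripper is clear. Handing in.

```bash
python3 -c "
from bench import ctrl
print(ctrl.finish_job())"
```

```text
the job is handed in; nothing more can be done
None
```

The press arm is lying open on its rubber stop and the grey steel die is standing in the nest. I handed the job in at about 26 s on the robot clock.

- **Press arm:** I gripped the near wooden sleeve, carried the handle past its balance point, and fed it back at no more than 0.01 rad per step near the stop. I felt contact at about 1.895 rad and let go at about 1.91 rad. When I first let go, opening the fingers only a few mm, the force on the tool was under about 1 N and the arm stayed put. From those angles I put the squash at about 2 mm or less, but the rubber was hidden from both cameras and I could not measure it.
- **Die:** It met the nest floor at a tool height 28 mm above where it was gripped on the bench, which matches the nest floor. In the last side view the top of the die was within about one pixel of where it should be.
- **Other objects:** I never touched the punch, the jar or the hammer. The last picture covered only the press area, so I did not look at the punch, jar or the whole hammer again after moving the die.
- **Disagreement while feeling for the stop:** Stick-slip of the bar in the pads made the hinge-torque reading noisy, by about ±0.2 Nm. One reading dipped before the real contact. I went by the later steady fall, which agreed with my camera estimate of about 1.91 rad.

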